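Clamp a spice jar with a ratchet lever

ROBOT

A 6-joint arm with a two-finger parallel gripper is mounted at the origin on a cart in front of the work surface, level with it; the furniture and walls round the work are solid. World frame = base frame: x ahead of the robot, y to its left, z up, the work surface at z = 0. Lengths are in m, angles in degrees, forces in N, time in s.
With the tool pointing down it reaches from about 0.35 to 0.875 m from the base axis. Payload 4.2 kg.
Tool frame: the origin (TCP) lies midway between the tips of the shut fingers; the grasp point (between the pads) lies 19 mm behind it; z points along the fingers, y is the line along which they close (so a half turn about z gives the same grasp; the last joint's range is limited). The gripper opens to 87 mm and grips with 3 to 60 N. Pads are 19 mm wide; open, the fingers measure 117 mm over their backs; the gripper's body (75 mm by 190 mm) begins 51 mm behind the grasp point.
Start: joints at [91.135, 22.042, 0.453, 0, -68.411, -14.817], TCP at [0.148, 0.607, 0.186] pointing down, gripper open.
Joint ranges: [-179.83, 179.83], [-69.29, 118.12], [-61.27, 80.66], [-181.25, 117.63], [-171.15, -9.14], [-177.46, 177.46]. Speed limits (degrees/s): [159.86, 159.86, 180, 180, 180, 180].

INTERFACE

Orientations are given as a 3x3 rotation matrix whose columns are the frame's x, y, z axes.
In Python, from station import r, cams gives the robot as it stands.
- The arm moves only by the tool play_rows, never from a script. Its argument "commands" is text: rows parted by semicolons, each of 6 numbers parted by spaces: the shift along the world's x, y, z normalised to -1 to 1, where 1 is 30 mm, then the turn, a rotation vector about the world's x, y, z normalised to -1 to 1, where 1 is 0.15 rad. A call has 1 to 20 rows; each row shifts and turns the commanded pose from where the row before left it; what a row does not reach is not made up. A row lasts 1/10 s, in which the tool goes at most 50 mm and 8.59 degrees, less where a joint would pass 70% of its speed; a pose out of reach is approached as far as the arm can. A call with a number of a shift or a turn outside -1 to 1 is refused whole. A call with a gripper value outside its range is refused whole. "grip" is the finger opening in mm, from 0 to 87, set as the call begins (left out, the last holds). The fingers move at their own pace and stop on an object; the grip force is fixed at half the most. Time passes only in rows, so rows that do not move let the fingers close. It gives the time, the measured TCP pose, the force, the opening and the grip force at its end, in the units of the state.
- r.sense(): the state, without advancing time (a new reading comes with each control period).
- cams.capture(name): name is "side" or "top" or "wrist"; returns (picture, depth): 480x640x3 uint8, blue, green, red; 480x640 float32, m along the optical axis (not along the pixel's ray), 0 where there is no reading.
- cams.camera_info(name): a dict with "mtx" (3x3 intrinsics, pixels), "R" (3x3) and "t" (3): a world point X has camera coordinates R X + t. Camera axes: x right, y down, z forward; pixel columns grow to the right and rows downward; lengths in m; the calibration is good to about 2 mm. A picture is of the moment at which its call begins: read the wrist's pose just before it. camera_info takes no time and is no camera call; for the wrist camera it gives the pose at the moment of the call.
- r.finish_job(): hands the job in; it is judged then, once.
The state is a dict: "time_s": time; "joints": joint angles; "joint_velocities": joint speeds; "effort": joint torques, N m; "tcp_pos": TCP position; "ee_rot": TCP orientation; "wrist_force": force on the tool from outside, world axes, zero at the start; "moment": the same for the moment, N m; "gripper_width": opening from 0.0 (shut) to 1.0 (fully open); "gripper_force": force on a finger pad.
Only numpy, scipy, OpenCV 4.12 (cv2) and the standard library are available. Lean on these libraries where they do the work, as an engineer would, in place of code of your own. Each camera call takes 0.05 s, during which the arm holds its last target. There are 200 camera calls.

TASK

Stand the spice jar upright on the bed of the jar clamp, between the vee and the sliding jaw, and let go of it. Then pump the clamp's ratchet lever back and forth by its knob, notch by notch, until the jaw grips the jar firmly and holds it home in the vee, without squeezing it too hard (between 18 and 60 N on the glass), and leave the lever swung fully back. Work the jaw only with its lever, and do not disturb the two clothes pegs or the teaspoon.

Things in the scene. Friction and masses are not known exactly. Their poses are not given: they have to be found in the camera images.
- spice_jar: The only spice jar with a red cap: a glass cylinder 42 mm in diameter with a cap 45 mm in diameter, 106 mm tall (cap from 85 mm up), 0.16 kg. Loose, standing upright on the worktop to the left of the clamp. Origin at the centre of its underside, z up.
- clamp: Jar clamp, fixed to the worktop. Aluminium bed plate 80 mm wide (own x), 205 mm long (own y, -45 to +160 mm), 12 mm thick; the jar stands on it. Origin on the wheel's vertical axis, at worktop height; own +y runs along the bed to the fixed grey vee at its end, own -y to the lever. Vee walls rise to 63 mm, the sliding jaw to 58 mm above the worktop.
- pivot (a point): Vertical axis of the lever and of the small toothed steel wheel (61 mm across, 24 teeth) under it, 34 mm above the worktop. A spring pawl on the bed keeps the wheel from turning back, so the jaw only ever moves towards the vee. A notch of the wheel is 0.262 rad and moves the jaw's carriage 3.1 mm; a full swing of the lever gains 3 notches.
- seat (a point): Point on top of the bed (12 mm above the worktop), 112 mm along own +y from the wheel's axis, where the middle of the jar's underside is when the jar is home in the vee. The 90 degree vee opens towards the jaw and centres the jar; the jaw pushes it home if it stands some 5 mm short, on the jaw's side. At the start the jaw's face is 14 to 30 mm clear of the home jar.
- jaw_pad: The sliding jaw: a grey block with a rubber pad, 44 mm wide, 42 mm high. Origin in the middle of the pad, 37 mm above the worktop; the pad's face is 4 mm from there along the clamp's +y. A 5 N/mm spring lies between it and the hidden carriage under it: it stops against the jar while the carriage goes on and the grip builds up, about 16 N a notch once the jar is home.
- lever (a joint): Angle of the steel ratchet lever, -0.5 to 0.5 rad between its stops. At 0 it points along the clamp's own -y; it grows as the knob swings away from the robot, counter-clockwise from above. Growing takes the wheel along and tightens; falling clicks over the teeth, and the wheel settles on the last tooth passed. Fully back is near -0.5. Unloaded, it stays where it is left.
- knob_mid (a point): Middle of the upright round black knob at the lever's end, 80 mm from its axis, 70 mm above the worktop. Diameter 18 mm, from 39 to 91 mm up; spins freely about itself. Along its arc it resists with about 0.5 N of friction and clicks (at times 1 N) until the jar is gripped, then with 0.15 of the grip besides (40 N of grip: 6 N more).
- peg_0: Wooden clothes peg, 72 mm long, lying on the worktop: to be left alone. Origin under its centre.
- peg_1: Another wooden clothes peg, lying nearer the jar: to be left alone. Origin under its centre.
- teaspoon: Steel teaspoon, 130 mm long, lying behind the clamp: to be left alone. Origin under its centre.

How it is judged (in metres and radians):
On the way, in this order (a step that is already met when the one before it is completed fails the run):
1. the jar stands upright on the clamp's bed between the vee and the jaw, let go (z of spice_jar in the frame of seat between -0.004 and 0.004 m and horizontal distance between spice_jar and seat below 0.025 m and angle between spice_jar's own z axis and vertical below 0.1 rad and contact force between the fingers and spice_jar below 0.2 N), for 0.2 s.
2. the jaw grips the jar with more than 18 N (contact force between jaw_pad and spice_jar above 18 N), for 0.2 s.
At the end, for the whole second after the job is handed in: The jar stands upright (within 0.1 rad) on the bed, its axis within 5 mm of the seat, underside within 4 mm of the bed, held still by the jaw with 18 to 60 N, and the lever is swung back (below -0.3 rad) (contact force between jaw_pad and spice_jar between 18 and 60 N and horizontal distance between spice_jar and seat below 0.005 m and z of spice_jar in the frame of seat between -0.004 and 0.004 m and angle between spice_jar's own z axis and vertical below 0.1 rad and value of joint lever below -0.3 rad and linear speed of spice_jar below 0.01 m/s); the robot touches nothing.
It fails at once if the jaw squeezes the jar with more than 60 N (contact force between jaw_pad and spice_jar above 60 N).
It fails at once if the jaw is pushed by the gripper instead of by its lever (contact force between the fingers and jaw_pad above 4 N).
It fails at once if a peg or the teaspoon is moved by more than 3 cm (distance of any of peg_0, peg_1, teaspoon from where it was at the start of the episode above 0.03 m).
It also fails if it takes over 72 s, if anything falls off the work surface, if the arm or the gripper's body presses on something with over 40 N, if the wrist force passes 120 N, or if a joint passes its speed limit or range.

## Working session

There is one attempt and no reset: what is moved stays moved. The work goes in short steps, Python scripts to look and compute and a tool call to move; the robot and the scene stay as the last step left them, time stands still between calls to the robot, and variables do not carry over. Pictures are saved under pics/ and viewed, at most 10 in all, crops included, and the job is handed in when it is done.

Besides the shell and the picture viewer there is one more tool, called after "Call:" as name(argument=value, ...) on one line, values as JSON. play_rows: Moves the arm, as the interface text tells. Scaled input: -1 to 1 covers 30 mm each way for a shift and 0.15 rad each way for a turn. Its arguments: {"type":"object","properties":{"commands":{"type":"string"},"grip":{"type":"number"}},"required":["commands"]}

```bash
mkdir -p pics; ls; cat > h.py <<'E'
import numpy as np, cv2
from station import r, cams
def shot(n,fn=None):
    im,d=cams.capture(n); i=cams.camera_info(n)
    if fn: cv2.imwrite('pics/'+fn,im)
    return im,d,i
def ray(i,u,v):
    R,t=np.array(i['R']),np.array(i['t']).ravel(); K=np.array(i['mtx'])
    return -R.T@t, R.T@np.linalg.solve(K,[u,v,1.])
def onz(i,u,v,z):
    o,d=ray(i,u,v); return o+d*(z-o[2])/d[2]
def pt(i,u,v,depth):
    o,d=ray(i,u,v); return o+d*depth
def proj(i,X):
    c=np.array(i['R'])@X+np.array(i['t']).ravel(); p=np.array(i['mtx'])@c; return p[:2]/p[2]
def tri(i1,p1,i2,p2):
    o1,d1=ray(i1,*p1); o2,d2=ray(i2,*p2)
    s=np.linalg.lstsq(np.c_[d1,-d2],o2-o1,rcond=None)[0]
    a,b=o1+d1*s[0],o2+d2*s[1]; return (a+b)/2,np.linalg.norm(a-b)
E
python3 - <<'E'
from h import *
np.set_printoptions(precision=4,suppress=True)
for n in ('top','side'):
    im,d,i=shot(n,n+'0.png'); print(n,i)
    np.savez(n+'0.npz',im=im,d=d)
print(r.sense())
E
```

```text
pics
top {'mtx': array([[462.6269,   0.    , 320.8735],
       [  0.    , 462.6269, 237.9784],
       [  0.    ,   0.    ,   1.    ]]), 'R': array([[ 0.0006, -0.9994, -0.0332],
       [-0.9985,  0.0012, -0.0546],
       [ 0.0546,  0.0332, -0.998 ]]), 't': array([0.1787, 0.4913, 0.9061])}
side {'mtx': array([[482.2244,   0.    , 321.1383],
       [  0.    , 482.2244, 237.2784],
       [  0.    ,   0.    ,   1.    ]]), 'R': array([[-0.9738, -0.2269,  0.0124],
       [-0.1629,  0.6593, -0.734 ],
       [ 0.1583, -0.7168, -0.6791]]), 't': array([0.5023, 0.0315, 0.9626])}
{'time_s': 0.1, 'joints': array([ 91.1335,  22.0859,   0.3883,  -0.0252, -68.4131, -14.8176]), 'joint_velocities': array([ 0.0212, -0.0195,  0.1915,  0.0132, -0.0504, -0.0684]), 'effort': array([  0.0004, -39.1688,  18.7936,   4.2319,   0.0135,  -0.0001]), 'tcp_pos': array([0.1477, 0.6067, 0.1849]), 'ee_rot': array([[ 0.9716, -0.2367, -0.0004],
       [-0.2367, -0.9716, -0.0019],
       [ 0.0001,  0.002 , -1.    ]]), 'wrist_force': array([-0.3924,  0.5562,  0.8838]), 'moment': array([ 0.0259, -0.0497,  0.0226]), 'gripper_force': 0.0, 'gripper_width': 0.9970498382923456}
```

View pics/top0.png

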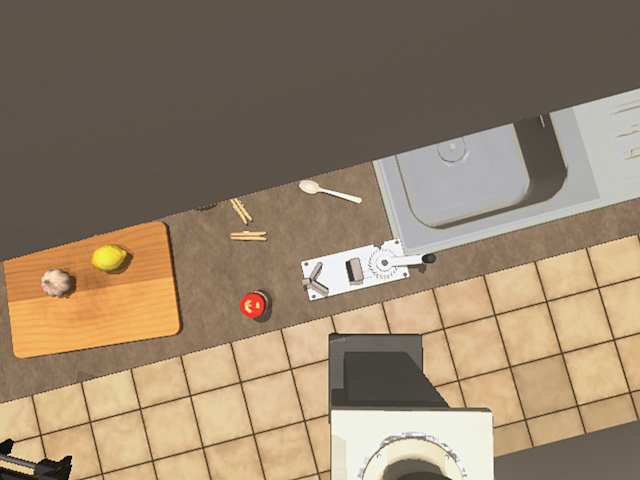

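View pics/side0.png

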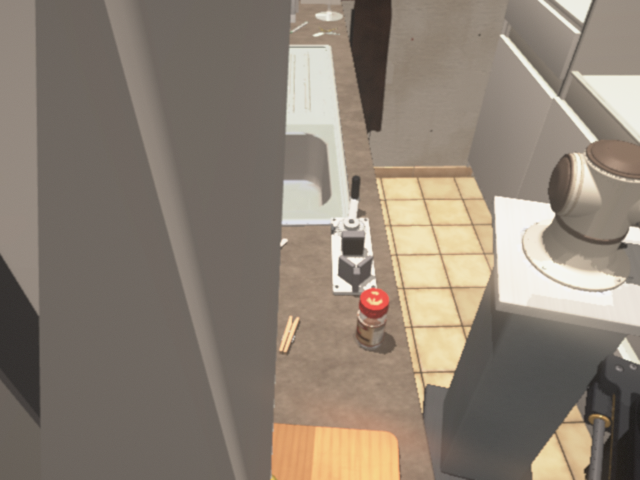

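Top view: red cap at (255,303), vee (318,277), jaw (354,270), wheel (385,263), knob (429,258), pegs (240,210) and (248,236), spoon (330,190). Side view: cap (374,302), vee (354,272), jaw (352,241), knob (355,187).

```bash
python3 - <<'E'
from h import *
np.set_printoptions(precision=4,suppress=True)
it,iS=cams.camera_info('top'),cams.camera_info('side')
T=np.load('top0.npz');S=np.load('side0.npz')
def red(im,box):
    h=cv2.cvtColor(im,cv2.COLOR_BGR2HSV); m=(((h[...,0]<6)|(h[...,0]>174))&(h[...,1]>170)&(h[...,2]>70)).astype(np.uint8)
    m[:, :box[0]]=0;m[:,box[1]:]=0;m[:box[2]]=0;m[box[3]:]=0
    return m
mt=red(T['im'],(230,280,280,330));ms=red(S['im'],(350,400,280,330))
for nm,m,D,i in(('t',mt,T,it),('s',ms,S,iS)):
    v,u=np.nonzero(m); P=np.array([pt(i,a,b,D['d'][b,a]) for a,b in zip(u,v)])
    print(nm,len(u),u.mean(),v.mean(),np.percentile(P,[2,50,98],axis=0))
    top=P[abs(P[:,2]-np.percentile(P[:,2],90))<.004]
    print('topface',len(top),top.mean(0),(top.min(0)+top.max(0))/2,top.min(0),top.max(0))
# clamp: bed white mask in top
im=T['im'];h=cv2.cvtColor(im,cv2.COLOR_BGR2HSV)
m=((h[...,1]<40)&(h[...,2]>185)).astype(np.uint8);m[:, :295]=0;m[:,412:]=0;m[:240]=0;m[305:]=0
n,l,st,c=cv2.connectedComponentsWithStats(m);print(st)
cv2.imwrite('pics/crop.png',np.vstack([cv2.resize(T['im'][225:315,235:445],None,fx=3.6,fy=3.6,interpolation=cv2.INTER_CUBIC)[:300],cv2.resize(S['im'][170:350,280:440],(266,300),interpolation=cv2.INTER_CUBIC) if 0 else np.zeros((1,756,3),np.uint8)]))
def pr(n,i,D,pts):
    for u,v in pts: print(n,u,v,pt(i,u,v,D['d'][v,u]))
pr('top',it,T,[(429,258),(385,263),(354,270),(318,275),(280,250),(255,330)])
pr('side',iS,S,[(355,187),(352,241),(354,272)])
E
```

```text
t 397 252.84886649874056 304.57178841309826 [[0.3465 0.2791 0.0896]
 [0.3678 0.297  0.1058]
 [0.3872 0.3202 0.1086]]
topface 336 [0.3667 0.2991 0.1061] [0.367  0.3    0.1068] [0.3464 0.2791 0.1038] [0.3876 0.321  0.1098]
s 70 372.74285714285713 302.65714285714284 [[0.3455 0.2857 0.1045]
 [0.365  0.315  0.1058]
 [0.383  0.3216 0.1077]]
topface 70 [0.3652 0.3096 0.1059] [0.3642 0.3026 0.1062] [0.3451 0.282  0.1044] [0.3833 0.3232 0.1081]
[[     0      0    640    480 303665]
 [   301    240    111     56   3188]
 [   351    259     11     21    155]
 [   302    279      7      5     25]
 [   312    281     15     11     41]
 [   352    282      3      1      3]
 [   357    282      2      1      2]
 [   308    285      3      3      7]
 [   313    287      1      1      1]
 [   308    288     18     12    110]
 [   318    290      2      2      2]
 [   321    292      1      1      1]]
top 429 258 [ 0.4507 -0.0201  0.0917]
top 385 263 [0.4416 0.054  0.0405]
top 354 270 [0.4284 0.1144 0.0593]
top 318 275 [0.4176 0.1843 0.0119]
top 280 250 [ 0.468   0.2624 -0.002 ]
top 255 330 [ 0.3063  0.3122 -0.0017]
side 355 187 [ 0.4484 -0.0146  0.0716]
side 352 241 [0.4274 0.1282 0.0537]
side 354 272 [0.4088 0.2124 0.0612]
```

View pics/crop.png

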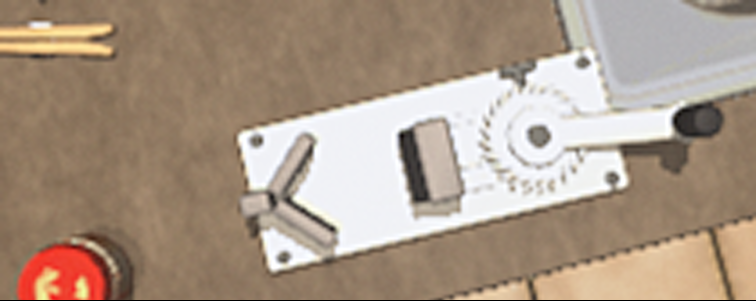

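Crop (3.6x, offset 235,225): bed corners at about (240,130),(597,47),(630,187),(270,272); wheel hub (540,135), knob top (705,120), jaw top (440,160) with dark pad facing the vee.

```bash
python3 - <<'E'
from h import *
np.set_printoptions(precision=4,suppress=True)
it=cams.camera_info('top');T=np.load('top0.npz')
c=np.array([(240,130),(597,47),(630,187),(270,272)])/3.6+[235,225]
W=np.array([onz(it,u-.4,v-.4,.012) for u,v in c])[:,:2]; print(W)
print([np.linalg.norm(W[k]-W[(k+1)%4]) for k in range(4)])
uy=(W[0]+W[3]-W[1]-W[2]);uy/=np.linalg.norm(uy);ux=np.array([uy[1],-uy[0]])
print('uy',uy,np.degrees(np.arctan2(uy[1],uy[0])),'ux',ux)
org=W.mean(0)-uy*.0575; print('origin',org,'seat',org+.112*uy)
u,v=np.array((540,135))/3.6+[235,225]; print('hub',onz(it,u,v,.043))
u,v=np.array((700,120))/3.6+[235,225]; k=onz(it,u,v,.091);print('knob',k, (k[:2]-org)@ux,(k[:2]-org)@uy)
# cloud in clamp frame
v,u=np.mgrid[235:310,295:445].reshape(2,-1); P=np.array([pt(it,a,b,T['d'][b,a]) for a,b in zip(u,v)])
q=np.c_[(P[:,:2]-org)@ux,(P[:,:2]-org)@uy,P[:,2]]
def s(n,m): print(n,m.sum(),q[m].min(0),q[m].mean(0),q[m].max(0))
s('bed',(abs(q[:,2]-.012)<.003)&(abs(q[:,0])<.06))
s('knob',(q[:,2]>.084)&(q[:,1]<-.05))
s('jaw',(q[:,2]>.054)&(q[:,2]<.062)&(q[:,1]>0)&(q[:,1]<.09))
s('vee',(q[:,2]>.058)&(q[:,2]<.067)&(q[:,1]>.1))
E
```

```text
[[0.4461 0.2179]
 [0.4921 0.0201]
 [0.4148 0.0027]
 [0.3677 0.201 ]]
[np.float64(0.20307918715478926), np.float64(0.07914604585812085), np.float64(0.2038895190965302), np.float64(0.08020279935438134)]
uy [-0.2288  0.9735] 103.22623825594022 ux [0.9735 0.2288]
origin [0.4433 0.0544] seat [0.4177 0.1635]
hub [0.4426 0.0543 0.043 ]
knob [ 0.4501 -0.0211  0.091 ] -0.010708199638557542 -0.0750156749569325
bed 2467 [-0.0391 -0.1135  0.009 ] [0.0009 0.0696 0.0116] [0.0444 0.1611 0.015 ]
knob 76 [-0.0179 -0.0859  0.0849] [-0.0096 -0.077   0.0896] [-0.0012 -0.0689  0.0943]
jaw 319 [-0.0209  0.0477  0.054 ] [0.0009 0.0611 0.0575] [0.0229 0.0749 0.0614]
vee 227 [-0.029   0.1194  0.0582] [0.0004 0.1385 0.062 ] [0.0312 0.1643 0.0669]
```

Call:
play_rows(commands="0.66 -0.93 0 0 0 0;0.66 -0.93 0 0 0 0;0.66 -0.93 0 0 0 0;0.66 -0.93 0 0 0 0;0.66 -0.93 0 0 0 0;0.66 -0.93 0 0 0 0;0.66 -0.93 0 0 0 0;0.66 -0.93 0 0 0 0;0.66 -0.93 0 0 0 0;0.66 -0.93 0 0 0 0;0.66 -0.93 0 0 0 0;0 0 0 0 0 0;0 0 0 0 0 0;0 0 0 0 0 0", grip=87)

```text
time_s: 1.5
tcp_pos: [0.3654, 0.3007, 0.1857]
ee_rot: [[0.972, -0.236, -0.0], [-0.236, -0.972, -0.0], [-0.0, 0.0, -1.0]]
wrist_force: [0.8, 0.3, 1.2]
gripper_width: 1.0
gripper_force: 0.0
```

```bash
python3 - <<'E'
from h import *
np.set_printoptions(precision=4,suppress=True)
s=r.sense();im,d,i=shot('wrist','w1.png');print(s['tcp_pos'],s['ee_rot'],s['joints'])
h=cv2.cvtColor(im,cv2.COLOR_BGR2HSV); m=(((h[...,0]<6)|(h[...,0]>174))&(h[...,1]>170)&(h[...,2]>70))
v,u=np.nonzero(m);P=np.array([pt(i,a,b,d[b,a]) for a,b in zip(u,v)]);t=P[(P[:,2]>.098)]
(c,rad)=cv2.minEnclosingCircle(t[:,:2].astype(np.float32));print(len(t),c,rad,np.median(t,0),t[:,2].max())
E
```

```text
[0.3654 0.3007 0.1857] [[ 0.9717 -0.2362 -0.0002]
 [-0.2362 -0.9717 -0.0001]
 [-0.0002  0.0001 -1.    ]] [ 59.1862   7.1208 -19.9946  -0.0093 -62.8933  17.1574]
1511 (0.38935622572898865, 0.29480987787246704) 0.04518093541264534 [0.3724 0.2971 0.1057] 0.38400586493640054
```

View pics/w1.png

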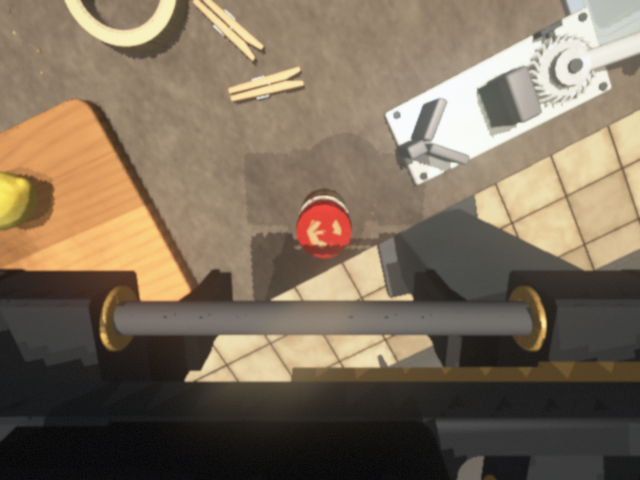

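Wrist view: red cap at (325,223), bed with vee (430,135), jaw (510,98), hub (575,65). I'll filter edge outliers.

```bash
python3 - <<'E'
from h import *
np.set_printoptions(precision=4,suppress=True)
im,d,i=shot('wrist');it=cams.camera_info('top')
h=cv2.cvtColor(im,cv2.COLOR_BGR2HSV); m=(((h[...,0]<6)|(h[...,0]>174))&(h[...,1]>170)&(h[...,2]>70)).astype(np.uint8)
m[:180]=0;m[265:]=0;m[:,:290]=0;m[:,360:]=0
v,u=np.nonzero(m);P=np.array([pt(i,a,b,d[b,a]) for a,b in zip(u,v)]);t=P[(P[:,2]>.102)&(P[:,2]<.110)]
c,rad=cv2.minEnclosingCircle(t[:,:2].astype(np.float32));print(len(t),c,rad,np.median(t,0),t.min(0),t.max(0))
org=np.array([.4433,.0544]);uy=np.array([-.2288,.9735]);ux=np.array([uy[1],-uy[0]])
c=[(388,113),(585,13),(608,86),(418,184)]
W=np.array([onz(i,*p,.012) for p in c]);print('corners',np.c_[(W[:,:2]-org)@ux,(W[:,:2]-org)@uy])
print('hub tri',tri(i,(575,66),it,np.array((540,135))/3.6+[235,225]),onz(i,575,66,.043))
v,u=np.mgrid[0:200,380:640].reshape(2,-1);P=np.array([pt(i,a,b,d[b,a]) for a,b in zip(u,v)])
q=np.c_[(P[:,:2]-org)@ux,(P[:,:2]-org)@uy,P[:,2]]
for n,k in(('jaw',(q[:,2]>.055)&(q[:,2]<.061)&(q[:,1]>.03)&(q[:,1]<.09)),('vee',(q[:,2]>.06)&(q[:,2]<.066)&(q[:,1]>.1))):print(n,k.sum(),np.percentile(q[k],[1,50,99],axis=0))
print('bed z',np.median(q[(abs(q[:,0])<.02)&(q[:,1]>.09)&(q[:,1]<.11),2]))
E
```

```text
1483 (0.36636149883270264, 0.2997775673866272) 0.021754190325737 [0.3717 0.2969 0.1057] [0.3448 0.2784 0.102 ] [0.3879 0.3212 0.108 ]
corners [[ 0.0375  0.1578]
 [ 0.0354 -0.0379]
 [-0.035  -0.0397]
 [-0.0391  0.1587]]
hub tri (array([0.4427, 0.0536, 0.0366]), np.float64(0.00027187239571463943)) [0.4427 0.0579 0.043 ]
jaw 1669 [[-0.0205  0.0478  0.0552]
 [ 0.001   0.061   0.057 ]
 [ 0.021   0.0743  0.059 ]]
vee 1011 [[-0.0286  0.1194  0.0601]
 [ 0.0013  0.135   0.0619]
 [ 0.0291  0.1619  0.0637]]
bed z 0.011252277736063743
```

Call:
play_rows(commands="0.03 -0.03 -0.6 0 0 0;0 0 -0.6 0 0 0;0 0 -0.6 0 0 0;0 0 -0.6 0 0 0;0 0 -0.6 0 0 0;0 0 -0.4 0 0 0;0 0 -0.23 0 0 0;0 0 0 0 0 0;0 0 0 0 0 0")

```text
time_s: 2.5
tcp_pos: [0.3666, 0.3001, 0.0773]
ee_rot: [[0.972, -0.236, 0.001], [-0.236, -0.972, 0.0], [0.0, -0.001, -1.0]]
wrist_force: [-0.3, 0.3, 0.6]
gripper_width: 0.999
gripper_force: 0.0
```

Call:
play_rows(commands="0 0 0 0 0 0;0 0 0 0 0 0;0 0 0 0 0 0;0 0 0 0 0 0;0 0 0 0 0 0;0 0 0 0 0 0;0 0 0 0 0 0;0 0 0 0 0 0", grip=30)

```text
time_s: 3.3
tcp_pos: [0.3665, 0.2994, 0.0769]
ee_rot: [[0.972, -0.237, -0.0], [-0.237, -0.972, -0.0], [-0.0, 0.0, -1.0]]
wrist_force: [0.2, 0.5, 0.9]
gripper_width: 0.387
gripper_force: 0.0
```

```bash
python3 - <<'E'
from h import *
s=r.sense();print(s['gripper_width'],s['gripper_force'])
im,d,i=shot('wrist');im2,_,_=shot('side')
cv2.imwrite('pics/p2.png',np.hstack([cv2.resize(im,(440,330)),cv2.resize(im2[240:370,310:440],(330,330))]))
E
```

```text
0.3865633292040777 0.0
```

View pics/p2.png

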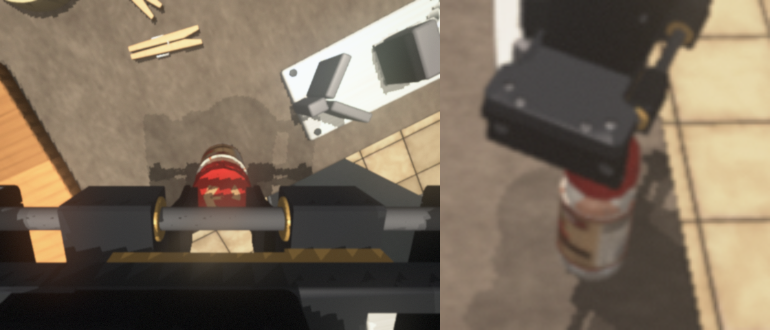

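Wrist: cap sits between the fingers at (222,185), fingers close to it; side: jar still upright under the gripper. Force reads 0, so I command further closing.

Call:
play_rows(commands="0 0 0 0 0 0;0 0 0 0 0 0;0 0 0 0 0 0;0 0 0 0 0 0", grip=20)

```text
time_s: 3.8
tcp_pos: [0.3665, 0.2995, 0.077]
ee_rot: [[0.972, -0.237, 0.0], [-0.237, -0.972, 0.0], [0.0, -0.0, -1.0]]
wrist_force: [-0.9, -1.0, -0.6]
gripper_width: 0.237
gripper_force: 0.0
```

```bash
python3 - <<'E'
from h import *
np.set_printoptions(precision=4,suppress=True)
s=r.sense();print(s['gripper_width'],s['tcp_pos'])
im,d,i=shot('wrist');im2,d2,i2=shot('top');i3=cams.camera_info('side');im3,_,_=shot('side')
T=s['tcp_pos'];g=T+[0,0,.019]
print('wrist',proj(i,T),proj(i,g),'top',proj(i2,T),proj(i2,g),'side',proj(i3,T),proj(i3,g))
h=cv2.cvtColor(im,cv2.COLOR_BGR2HSV); m=(((h[...,0]<6)|(h[...,0]>174))&(h[...,1]>170)&(h[...,2]>70))
v,u=np.nonzero(m);P=np.array([pt(i,a,b,d[b,a]) for a,b in zip(u,v)]);print(len(u),u.min(),u.max(),v.min(),v.max(),np.percentile(P,[2,50,98],axis=0))
cv2.imwrite('pics/p3.png',np.hstack([im[180:480,150:500],cv2.resize(im3[240:370,310:440],(300,300))]))
E
```

```text
0.2365527201144757 [0.3665 0.2995 0.077 ]
wrist [322.4764 266.2849] [322.4458 278.3208] top [254.6588 303.4164] [252.8171 304.3222] side [371.3294 309.3983] [372.357  301.5763]
1600 284 355 234 283 [[0.369  0.2829 0.0917]
 [0.3823 0.2981 0.1056]
 [0.3883 0.3128 0.1073]]
```

View pics/p3.png

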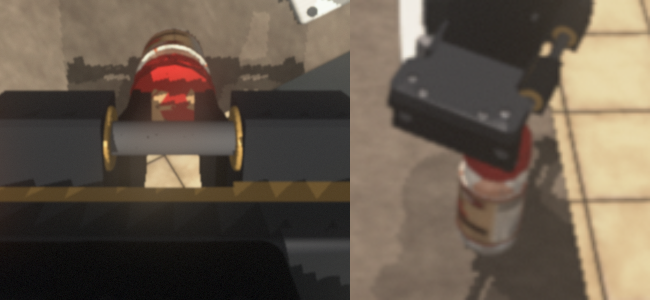

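```bash
python3 - <<'E'
from h import *
np.set_printoptions(precision=4,suppress=True)
im,d,i=shot('wrist')
R=r.sense()['ee_rot'];T=r.sense()['tcp_pos']
for v in (240,250,260,270,280,290):
    print(v,[(u,*np.round((R.T@(pt(i,u,v,d[v,u])-T))*1000).astype(int),*im[v,u]//16) for u in range(270,376,15)])
E
```

```text
240 [(270, np.int64(-5), np.int64(-41), np.int64(77), np.uint8(5), np.uint8(7), np.uint8(8)), (285, np.int64(-6), np.int64(-30), np.int64(78), np.uint8(3), np.uint8(3), np.uint8(4)), (300, np.int64(19), np.int64(-12), np.int64(-12), np.uint8(3), np.uint8(4), np.uint8(7)), (315, np.int64(21), np.int64(-4), np.int64(-21), np.uint8(2), np.uint8(3), np.uint8(8)), (330, np.int64(21), np.int64(4), np.int64(-19), np.uint8(2), np.uint8(3), np.uint8(8)), (345, np.int64(19), np.int64(12), np.int64(-10), np.uint8(3), np.uint8(4), np.uint8(7)), (360, np.int64(-6), np.int64(30), np.int64(78), np.uint8(3), np.uint8(4), np.uint8(5)), (375, np.int64(-6), np.int64(41), np.int64(78), np.uint8(3), np.uint8(4), np.uint8(5))]
250 [(270, np.int64(-14), np.int64(-42), np.int64(78), np.uint8(3), np.uint8(3), np.uint8(4)), (285, np.int64(-14), np.int64(-30), np.int64(78), np.uint8(3), np.uint8(4), np.uint8(5)), (300, np.int64(18), np.int64(-11), np.int64(-26), np.uint8(2), np.uint8(2), np.uint8(6)), (315, np.int64(18), np.int64(-4), np.int64(-28), np.uint8(3), np.uint8(4), np.uint8(14)), (330, np.int64(19), 
[... 2504 characters left out ...]
t64(-48), np.int64(-43), np.int64(77), np.uint8(3), np.uint8(3), np.uint8(4)), (285, np.int64(11), np.int64(-15), np.int64(-60), np.uint8(1), np.uint8(2), np.uint8(2)), (300, np.int64(6), np.int64(-10), np.int64(-48), np.uint8(2), np.uint8(3), np.uint8(4)), (315, np.int64(-2), np.int64(-4), np.int64(-29), np.uint8(3), np.uint8(4), np.uint8(7)), (330, np.int64(-2), np.int64(4), np.int64(-30), np.uint8(3), np.uint8(3), np.uint8(7)), (345, np.int64(5), np.int64(10), np.int64(-47), np.uint8(2), np.uint8(3), np.uint8(4)), (360, np.int64(11), np.int64(15), np.int64(-60), np.uint8(2), np.uint8(2), np.uint8(3)), (375, np.int64(-48), np.int64(43), np.int64(77), np.uint8(3), np.uint8(4), np.uint8(5))]
```

The fingers pass through the cap with zero force, so the cap doesn't take the grip; I'll open and grip the glass just under it.

Call:
play_rows(commands="0 0 0 0 0 0;0 0 0 0 0 0;0 0 0 0 0 0;0 0 0 0 0 0;0 0 0 0 0 0;0 0 0 0 0 0;0 0 0 0 0 0;0 0 -0.4 0 0 0;0 0 -0.4 0 0 0;0 0 0 0 0 0;0 0 0 0 0 0", grip=87)

```text
time_s: 5.1
tcp_pos: [0.3666, 0.2995, 0.0531]
ee_rot: [[0.972, -0.236, 0.0], [-0.236, -0.972, -0.0], [0.0, 0.0, -1.0]]
wrist_force: [-0.7, 0.5, 0.7]
gripper_width: 0.992
gripper_force: 0.0
```

Call:
play_rows(commands="0 0 0 0 0 0;0 0 0 0 0 0;0 0 0 0 0 0;0 0 0 0 0 0;0 0 0 0 0 0;0 0 0 0 0 0;0 0 0 0 0 0;0 0 0 0 0 0", grip=32)

```text
time_s: 5.9
tcp_pos: [0.3665, 0.2995, 0.053]
ee_rot: [[0.972, -0.237, 0.0], [-0.237, -0.972, 0.0], [0.0, -0.0, -1.0]]
wrist_force: [0.2, 0.0, 1.2]
gripper_width: 0.503
gripper_force: 30.0
```

Call:
play_rows(commands="0 0 0.5 0 0 0;0 0 0.9 0 0 0;0 0 0.9 0 0 0;0 0 0.9 0 0 0;0.176 -0.476 0 0 0 -0.734;0.176 -0.476 0 0 0 -0.734;0.176 -0.476 0 0 0 -0.734;0.176 -0.476 0 0 0 -0.734;0.176 -0.476 0 0 0 -0.734;0.176 -0.476 0 0 0 -0.734;0.176 -0.476 0 0 0 -0.734;0.176 -0.476 0 0 0 -0.734;0.176 -0.476 0 0 0 -0.734;0.176 -0.476 0 0 0 -0.734;0 0 0 0 0 0;0 0 0 0 0 0;0 0 0 0 0 0;0 0 0 0 0 0")

```text
time_s: 7.7
tcp_pos: [0.4191, 0.1571, 0.1489]
ee_rot: [[0.23, -0.973, -0.0], [-0.973, -0.23, 0.0], [-0.0, 0.0, -1.0]]
wrist_force: [-0.1, -0.6, -0.8]
gripper_width: 0.502
gripper_force: 30.0
```

```bash
python3 - <<'E'
from h import *
np.set_printoptions(precision=4,suppress=True)
s=r.sense();R=s['ee_rot'];im,d,i=shot('wrist');im3,_,_=shot('side');print(s['tcp_pos'],R[:,1],s['joints'],s['gripper_force'])
cv2.imwrite('pics/p4.png',np.hstack([cv2.resize(im,(440,330)),cv2.resize(im3[210:340,290:420],(330,330))]))
E
```

```text
[0.4191 0.1571 0.1489] [-0.9731 -0.2304  0.0001] [ 41.4609   6.5485 -26.4544  -0.0061 -56.999  -28.1353] 29.999378621578217
```

View pics/p4.png

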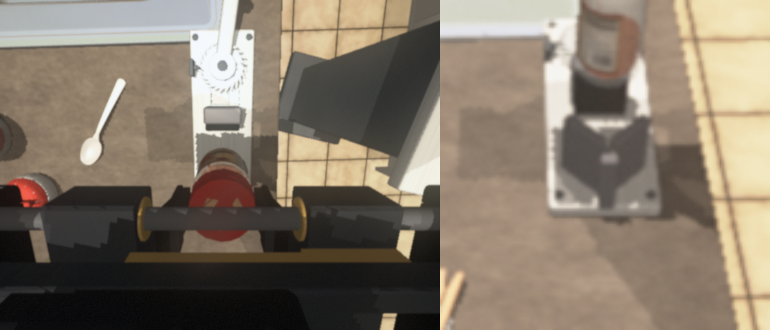

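Jar is held upright (wrist: cap at (222,205)) over the bed, centred in front of the vee, jaw at (223,118). Lowering.

Call:
play_rows(commands="0 0 -0.6 0 0 0;0 0 -0.7 0 0 0;0 0 -0.6 0 0 0;0 0 -0.4 0 0 0;0 0 -0.25 0 0 0;0 0 -0.15 0 0 0;0 0 -0.07 0 0 0;0 0 0 0 0 0;0 0 0 0 0 0")

```text
time_s: 8.7
tcp_pos: [0.4197, 0.157, 0.0664]
ee_rot: [[0.229, -0.973, 0.001], [-0.973, -0.229, 0.001], [-0.0, -0.001, -1.0]]
wrist_force: [0.4, 0.7, -2.0]
gripper_width: 0.499
gripper_force: 30.0
```

Call:
play_rows(commands="0 0 -0.03 0 0 0;0 0 0 0 0 0;0 0 0 0 0 0")

```text
time_s: 9.0
tcp_pos: [0.4194, 0.1567, 0.0651]
ee_rot: [[0.229, -0.973, 0.0], [-0.973, -0.229, 0.0], [-0.0, -0.0, -1.0]]
wrist_force: [-0.9, 0.3, -1.2]
gripper_width: 0.502
gripper_force: 30.0
```

Call:
play_rows(commands="0 0 0 0 0 0;0 0 0 0 0 0;0 0 0 0 0 0;0 0 0 0 0 0;0 0 0 0 0 0;0 0 0 0 0 0;0 0 0 0 0 0;0 0 0 0 0 0;0 0 0.4 0 0 0;0 0 0.8 0 0 0;0 0 0.8 0 0 0;0 0 0.8 0 0 0;0 0 0 0 0 0;0 0 0 0 0 0", grip=87)

```text
time_s: 10.4
tcp_pos: [0.4191, 0.1567, 0.149]
ee_rot: [[0.229, -0.973, 0.0], [-0.973, -0.229, 0.001], [-0.001, -0.001, -1.0]]
wrist_force: [1.2, 0.2, -0.4]
gripper_width: 1.0
gripper_force: 0.0
```

```bash
cat > jar.py <<'E'
from h import *
np.set_printoptions(precision=4,suppress=True)
org=np.array([.4433,.0544]);uy=np.array([-.2288,.9735]);ux=np.array([uy[1],-uy[0]])
def meas(n):
    im,d,i=shot(n);v,u=np.mgrid[0:480,0:640].reshape(2,-1)
    o,_=ray(i,0,0);R=np.array(i['R']);K=np.array(i['mtx'])
    P=o+((np.linalg.inv(K)@np.vstack([u,v,np.ones(u.size)]))*d.ravel()).T@R
    q=np.c_[(P[:,:2]-org)@ux,(P[:,:2]-org)@uy,P[:,2]];ok=(d.ravel()>0)&(abs(q[:,0])<.05)
    h=cv2.cvtColor(im,cv2.COLOR_BGR2HSV).reshape(-1,3)
    red=((h[:,0]<6)|(h[:,0]>174))&(h[:,1]>150)&(h[:,2]>60)
    c=ok&red&(q[:,1]>.06)&(q[:,1]<.16)&(q[:,2]>.112)&(q[:,2]<.125)
    if c.sum(): (x,y),rr=cv2.minEnclosingCircle(q[c,:2].astype(np.float32)); print(n,'cap',c.sum(),round(x,4),round(y,4),'rad',round(rr,4),'z',np.median(q[c,2]))
    j=ok&(q[:,2]>.055)&(q[:,2]<.061)&(q[:,1]>.03)&(q[:,1]<.1)&(abs(q[:,0])<.023)
    if j.sum(): print(n,'jaw y',np.percentile(q[j,1],[1,99]))
    k=(d.ravel()>0)&(abs(q[:,0])<.06)&(q[:,2]>.086)&(q[:,2]<.095)&(q[:,1]<-.05)&(q[:,1]>-.1)
    if k.sum():
        a=(q[k].min(0)+q[k].max(0))/2; print(n,'knob',k.sum(),a[:2],'ang',np.arctan2(a[0],-a[1]),'world',org+a[0]*ux+a[1]*uy)
    return im
E
python3 -c "
from jar import *
meas('wrist');meas('top')"
```

```text
wrist cap 1437 0.0003 0.105 rad 0.0208 z 0.11713732238643265
wrist jaw y [0.0466 0.086 ]
top knob 69 [-0.0097 -0.0778] ang -0.12357066212721672 world [ 0.4517 -0.0236]
```

Call:
play_rows(commands="0.136 -0.75 0 0 0 0;0.136 -0.75 0 0 0 0;0.136 -0.75 0 0 0 0;0.136 -0.75 0 0 0 0;0.136 -0.75 0 0 0 0;0.136 -0.75 0 0 0 0;0.136 -0.75 0 0 0 0;0.136 -0.75 0 0 0 0;0 0 0 0 0 0;0 0 0 0 0 0", grip=40)

```text
time_s: 11.5
tcp_pos: [0.4513, -0.0236, 0.1479]
ee_rot: [[0.228, -0.974, -0.002], [-0.974, -0.228, -0.0], [-0.0, 0.002, -1.0]]
wrist_force: [0.3, 1.2, 0.2]
gripper_width: 0.461
gripper_force: 0.0
```

```bash
python3 -c "
from jar import *
im=meas('wrist')
s=r.sense();print(s['tcp_pos'],s['joints'],s['gripper_width'])
im2=meas('side')
cv2.imwrite('pics/p5.png',np.hstack([cv2.resize(im,(440,330)),cv2.resize(im2[150:310,290:450],(330,330))]))"
```

```text
wrist jaw y [0.046  0.0514]
wrist knob 421 [-0.0103 -0.0787] ang -0.1301603133704508 world [ 0.4513 -0.0246]
[ 0.4514 -0.0232  0.1482] [ 17.7467   7.0953 -25.9168  -0.0154 -57.0842  -4.5197] 0.4607098967417606
side cap 227 -0.0006 0.1086 rad 0.0219 z 0.11812713475742287
side jaw y [0.0539 0.0717]
side knob 39 [-0.0123 -0.0743] ang -0.1635971244655655 world [ 0.4484 -0.0208]
```

View pics/p5.png

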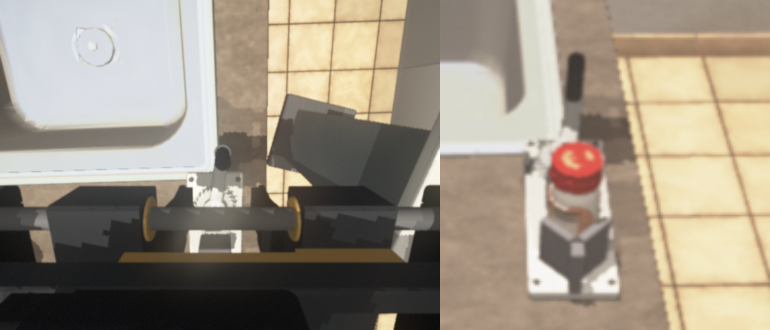

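Wrist: knob top at (222,155), agreeing with the depth estimate; side: jar stands upright in front of the vee. Lowering the open fingers round the knob.

Call:
play_rows(commands="0 -0.03 -0.6 0 0 0;0 0 -0.7 0 0 0;0 0 -0.7 0 0 0;0 0 -0.6 0 0 0;0 0 -0.4 0 0 0;0 0 -0.17 0 0 0;0 0 0 0 0 0")

```text
time_s: 12.3
tcp_pos: [0.4515, -0.0238, 0.0533]
ee_rot: [[0.23, -0.973, -0.001], [-0.973, -0.23, -0.0], [0.0, 0.002, -1.0]]
wrist_force: [0.3, -0.4, -0.9]
gripper_width: 0.462
gripper_force: 0.0
```

Call:
play_rows(commands="0 0 0 0 0 0;0 0 0 0 0 0;0 0 0 0 0 0;0 0 0 0 0 0", grip=24)

```text
time_s: 12.7
tcp_pos: [0.4522, -0.0242, 0.0543]
ee_rot: [[0.229, -0.973, 0.001], [-0.973, -0.229, 0.0], [-0.0, -0.001, -1.0]]
wrist_force: [-0.7, 0.4, 0.3]
gripper_width: 0.285
gripper_force: 0.0
```

```bash
cat > plan.py <<'E'
import sys,numpy as np
from station import r
org=np.array([.4433,.0544]);uy=np.array([-.2288,.9735]);ux=np.array([uy[1],-uy[0]])
def P(a): return org+.079*(np.sin(a)*ux-np.cos(a)*uy)
def plan(a0,a1,n,z):
    s=r.sense();R=s['ee_rot'];p=s['tcp_pos'][:2]
    y=-R[:2,1];print('tcp',p,'tool ang',np.arctan2(y[1],y[0])-np.arctan2(ux[1],ux[0]),'err from',P(a0)-p)
    q=p
    for a in np.linspace(a0,a1,n+1)[1:]:
        d=(P(a)-q)/.03;q=P(a);print('%.2f %.2f 0 0 0 %.2f'%(d[0],d[1],z*(a1-a0)/n/.15))
E
python3 -c "
from plan import *
plan(-.13,-.53,5,1);print();plan(-.53,.53,10,1)"
```

```text
tcp [ 0.45220884 -0.02419914] tool ang 7.174375941360056e-05 err from [-9.55864313e-04 -1.57555340e-06]
-0.24 -0.01 0 0 0 -0.53
-0.21 0.00 0 0 0 -0.53
-0.21 0.02 0 0 0 -0.53
-0.21 0.04 0 0 0 -0.53
-0.20 0.05 0 0 0 -0.53

tcp [ 0.45220884 -0.02419914] tool ang 7.174375941360056e-05 err from [-0.03219223  0.00310605]
-0.80 0.04 0 0 0 0.71
0.28 -0.04 0 0 0 0.71
0.28 -0.01 0 0 0 0.71
0.28 0.02 0 0 0 0.71
0.27 0.05 0 0 0 0.71
0.27 0.08 0 0 0 0.71
0.26 0.11 0 0 0 0.71
0.25 0.13 0 0 0 0.71
0.23 0.16 0 0 0 0.71
0.21 0.18 0 0 0 0.71
```

Call:
play_rows(commands="-0.24 0 0 0 0 -0.7;-0.21 0 0 0 0 -0.7;-0.21 0.02 0 0 0 -0.7;-0.21 0.04 0 0 0 -0.7;-0.2 0.05 0 0 0 -0.7;0 0 0 0 0 0;0 0 0 0 0 0")

```text
time_s: 13.4
tcp_pos: [0.4205, -0.0209, 0.0545]
ee_rot: [[-0.287, -0.958, 0.001], [-0.958, 0.287, 0.0], [-0.0, -0.001, -1.0]]
wrist_force: [-0.6, 0.1, 4.4]
gripper_width: 0.276
gripper_force: 2.2
```

```bash
python3 -c "
from plan import *
plan(-.53,.54,10,1)
from jar import *
meas('top')"
```

```text
tcp [ 0.42054998 -0.02087603] tool ang -0.5221127860527899 err from [-0.00053337 -0.00021706]
0.26 -0.08 0 0 0 0.71
0.28 -0.04 0 0 0 0.71
0.28 -0.01 0 0 0 0.71
0.28 0.02 0 0 0 0.71
0.28 0.05 0 0 0 0.71
0.27 0.08 0 0 0 0.71
0.26 0.11 0 0 0 0.71
0.25 0.14 0 0 0 0.71
0.23 0.16 0 0 0 0.71
0.21 0.19 0 0 0 0.71
top cap 359 0.0012 0.1068 rad 0.0217 z 0.11791363360500595
top jaw y [0.0476 0.0739]
```

Call:
play_rows(commands="0.26 -0.08 0 0 0 0.71;0.28 -0.04 0 0 0 0.71;0.28 -0.01 0 0 0 0.71;0.28 0.02 0 0 0 0.71;0.28 0.05 0 0 0 0.71;0.27 0.08 0 0 0 0.71;0.26 0.11 0 0 0 0.71;0.25 0.14 0 0 0 0.71;0.23 0.16 0 0 0 0.71;0.21 0.19 0 0 0 0.71;0 0 0 0 0 0;0 0 0 0 0 0")

```text
time_s: 14.65
tcp_pos: [0.4973, -0.0025, 0.0532]
ee_rot: [[0.695, -0.719, -0.002], [-0.719, -0.695, -0.0], [-0.001, 0.001, -1.0]]
wrist_force: [-0.1, -0.3, 0.3]
gripper_width: 0.275
gripper_force: 0.0
```

```bash
python3 -c "
from plan import *
plan(.54,-.54,10,1)
from jar import *
meas('top')
s=r.sense();print(s['wrist_force'],s['gripper_force'])"
```

```text
tcp [ 0.49730141 -0.00252899] tool ang 0.5382662882264271 err from [0.00104225 0.00025873]
-0.18 -0.18 0 0 0 -0.72
-0.23 -0.16 0 0 0 -0.72
-0.25 -0.14 0 0 0 -0.72
-0.26 -0.11 0 0 0 -0.72
-0.27 -0.08 0 0 0 -0.72
-0.28 -0.05 0 0 0 -0.72
-0.28 -0.02 0 0 0 -0.72
-0.28 0.01 0 0 0 -0.72
-0.28 0.04 0 0 0 -0.72
-0.28 0.07 0 0 0 -0.72
[-0.1493  0.8836  0.0696] 0.0
```

Call:
play_rows(commands="-0.18 -0.18 0 0 0 -0.72;-0.23 -0.16 0 0 0 -0.72;-0.25 -0.14 0 0 0 -0.72;-0.26 -0.11 0 0 0 -0.72;-0.27 -0.08 0 0 0 -0.72;-0.28 -0.05 0 0 0 -0.72;-0.28 -0.02 0 0 0 -0.72;-0.28 0.01 0 0 0 -0.72;-0.28 0.04 0 0 0 -0.72;-0.28 0.07 0 0 0 -0.72;0 0 0 0 0 0;0 0 0 0 0 0")

```text
time_s: 15.9
tcp_pos: [0.4203, -0.021, 0.054]
ee_rot: [[-0.302, -0.953, 0.0], [-0.953, 0.302, 0.0], [-0.0, -0.0, -1.0]]
wrist_force: [0.3, -0.6, -0.1]
gripper_width: 0.277
gripper_force: 0.0
```

```bash
python3 -c "
from plan import *
plan(-.54,.54,10,1)
from jar import *
meas('top');meas('side');meas('wrist')
s=r.sense();print(s['wrist_force'],s['gripper_force'])"
```

```text
tcp [ 0.4202731 -0.0210308] tool ang -0.5377919983485988 err from [-0.00101024  0.00017432]
0.24 -0.07 0 0 0 0.72
0.28 -0.04 0 0 0 0.72
0.28 -0.01 0 0 0 0.72
0.28 0.02 0 0 0 0.72
0.28 0.05 0 0 0 0.72
0.27 0.08 0 0 0 0.72
0.26 0.11 0 0 0 0.72
0.25 0.14 0 0 0 0.72
0.23 0.16 0 0 0 0.72
0.21 0.19 0 0 0 0.72
top cap 360 0.0012 0.1068 rad 0.0217 z 0.11797046426838032
top jaw y [0.0572 0.0831]
top knob 7 [ 0.0184 -0.0752] ang 0.23986959195076285 world [ 0.4784 -0.0146]
side cap 222 0.0004 0.1087 rad 0.0219 z 0.11798330612321134
side jaw y [0.0629 0.0751]
side knob 64 [-0.0214 -0.0677] ang -0.306560067362435 world [ 0.4379 -0.0164]
wrist knob 166 [-0.0435 -0.0745] ang -0.5286740347990789 world [ 0.418  -0.0281]
[ 0.6236 -0.1505 -0.3419] 0.0
```

Call:
play_rows(commands="0.24 -0.07 0 0 0 0.72;0.28 -0.04 0 0 0 0.72;0.28 -0.01 0 0 0 0.72;0.28 0.02 0 0 0 0.72;0.28 0.05 0 0 0 0.72;0.27 0.08 0 0 0 0.72;0.26 0.11 0 0 0 0.72;0.25 0.14 0 0 0 0.72;0.23 0.16 0 0 0 0.72;0.21 0.19 0 0 0 0.72;0 0 0 0 0 0;0 0 0 0 0 0")

```text
time_s: 17.25
tcp_pos: [0.4974, -0.0021, 0.0535]
ee_rot: [[0.695, -0.719, -0.001], [-0.719, -0.695, -0.0], [-0.001, 0.001, -1.0]]
wrist_force: [-0.4, -0.2, 0.7]
gripper_width: 0.273
gripper_force: 0.0
```

Call:
play_rows(commands="-0.18 -0.18 0 0 0 -0.72;-0.23 -0.16 0 0 0 -0.72;-0.25 -0.14 0 0 0 -0.72;-0.26 -0.11 0 0 0 -0.72;-0.27 -0.08 0 0 0 -0.72;-0.28 -0.05 0 0 0 -0.72;-0.28 -0.02 0 0 0 -0.72;-0.28 0.01 0 0 0 -0.72;-0.28 0.04 0 0 0 -0.72;-0.28 0.07 0 0 0 -0.72;0 0 0 0 0 0;0 0 0 0 0 0")

```text
time_s: 18.45
tcp_pos: [0.42, -0.0207, 0.054]
ee_rot: [[-0.302, -0.953, 0.0], [-0.953, 0.302, -0.0], [-0.0, -0.0, -1.0]]
wrist_force: [0.1, -0.9, -0.4]
gripper_width: 0.279
gripper_force: 0.0
```

```bash
python3 -c "
from plan import *
plan(-.54,.1,6,1)
from jar import *
for k in 1,2: meas('top')
meas('side');meas('wrist')
s=r.sense();print(s['wrist_force'],s['gripper_force'])"
```

```text
tcp [ 0.42000412 -0.02072602] tool ang -0.5380675416753626 err from [-0.00074126 -0.00013046]
0.25 -0.08 0 0 0 0.71
0.28 -0.04 0 0 0 0.71
0.28 -0.01 0 0 0 0.71
0.28 0.02 0 0 0 0.71
0.28 0.05 0 0 0 0.71
0.27 0.08 0 0 0 0.71
top cap 361 0.0013 0.1089 rad 0.0217 z 0.1180445624245694
top jaw y [0.06   0.0862]
top knob 68 [ 0.0286 -0.0736] ang 0.37032068055963674 world [ 0.488  -0.0107]
top cap 363 0.0013 0.1089 rad 0.0217 z 0.11791150962430164
top jaw y [0.0598 0.0863]
top knob 68 [ 0.0284 -0.0735] ang 0.36844173190652346 world [ 0.4877 -0.0107]
side cap 225 0.0006 0.1115 rad 0.022 z 0.11804516471155113
side jaw y [0.0673 0.0755]
side knob 61 [-0.0132 -0.0666] ang -0.19561577020406562 world [ 0.4457 -0.0135]
wrist knob 166 [-0.0436 -0.0741] ang -0.5315810075243197 world [ 0.4178 -0.0277]
[-0.0081 -0.0814 -0.5921] 0.0
```

Call:
play_rows(commands="0.26 -0.08 0 0 0 0.71;0.28 -0.04 0 0 0 0.71;0.14 -0.01 0 0 0 0.35")

```text
time_s: 18.95
tcp_pos: [0.4413, -0.0246, 0.0539]
ee_rot: [[-0.04, -0.999, 0.001], [-0.999, 0.04, -0.0], [0.0, -0.001, -1.0]]
wrist_force: [0.4, 0.2, -0.2]
gripper_width: 0.272
gripper_force: 0.0
```

Call:
play_rows(commands="0.1 0 0 0 0 0.2;0.1 0 0 0 0 0.2;0 0 0 0 0 0")

```text
time_s: 19.25
tcp_pos: [0.4469, -0.0246, 0.0537]
ee_rot: [[0.017, -1.0, 0.0], [-1.0, -0.017, -0.0], [0.0, -0.0, -1.0]]
wrist_force: [0.6, 1.1, -0.3]
gripper_width: 0.277
gripper_force: 0.0
```

```bash
python3 -c "
from jar import *
from plan import plan
F=[]
for k in range(4): meas('top') if k<2 else cams.capture('side'); s=r.sense();F.append(s['wrist_force']);print(s['wrist_force'],s['moment'],s['gripper_force'])
plan(-.2,-.54,4,1)
"
```

```text
top cap 86 0.0124 0.1109 rad 0.018 z 0.11750439534475893
top jaw y [0.0621 0.0866]
[-0.8343 -0.1734 -0.4234] [ 0.1028 -0.036   0.0064] 0.0
top cap 87 0.0124 0.1109 rad 0.018 z 0.1178311240822052
top jaw y [0.0605 0.0865]
[ 0.1785 -0.1639 -0.4103] [ 0.0793 -0.058  -0.002 ] 0.0
[-0.7315 -0.0111  0.3288] [ 0.1038 -0.0637 -0.0273] 0.0
[ 0.2508 -0.4482  0.3386] [ 0.0953 -0.0442 -0.003 ] 0.0
tcp [ 0.4461 -0.0246] tool ang -0.21468930116917181 err from [-0.0003  0.    ]
-0.24 0.00 0 0 0 -0.57
-0.22 0.02 0 0 0 -0.57
-0.22 0.04 0 0 0 -0.57
-0.22 0.06 0 0 0 -0.57
```

```bash
cat > tf.py <<'E'
from h import *
def tf():
    im,d,i=shot('wrist');s=r.sense();R,T=s['ee_rot'],s['tcp_pos']
    v,u=np.mgrid[0:480,0:640].reshape(2,-1);o,_=ray(i,0,0)
    P=o+((np.linalg.inv(i['mtx'])@np.vstack([u,v,np.ones(u.size)]))*d.ravel()).T@np.array(i['R'])
    q=(P-T)@R; k=(d.ravel()>0)&(abs(q[:,1])<.06)&(abs(q[:,0])<.03)&(P[:,2]>.02)&(P[:,2]<.12)
    for z in np.arange(.04,.12,.01):
        m=k&(abs(P[:,2]-z)<.005)
        if m.sum(): print(round(z,3),m.sum(),'x',np.round(np.percentile(q[m,0],[1,99])*1e3,1),'y hist',np.histogram(q[m,1]*1e3,np.arange(-36,37,6))[0])
E
python3 -c "
from tf import *
tf()"
```

```text
0.04 352 x [-21.2  -0.8] y hist [171   2   0   0   0   0   0   0   0   0   0   0]
0.05 148 x [-14.7  -2.4] y hist [78  0  0  0  0  0  0  0  0  0  0  0]
0.06 93 x [-13.6  -3.6] y hist [81  0  0  0  0  0  0  0  0  0  0  0]
0.07 69 x [-11.3  -4.8] y hist [69  0  0  0  0  0  0  0  0  0  0  0]
0.08 8 x [-9.7 -7.5] y hist [8 0 0 0 0 0 0 0 0 0 0 0]
0.09 196 x [-1.8 11.7] y hist [ 0  0 26 75  0  0  0 28 49 18  0  0]
0.1 397 x [ 0.7 11.9] y hist [  0   0  53 142   0   0   0  39 118  45   0   0]
0.11 477 x [ 3.7 11.9] y hist [  0   0  76 159   0   0   0  32 149  61   0   0]
```

The knob is not between the fingers any more (it lies ~33 mm to the +x side), so it slipped out on the return strokes. Raise and re-measure.

Call:
play_rows(commands="0 0 0.6 0 0 0;0 0 0.8 0 0 0;0 0 0.8 0 0 0;0 0 0.8 0 0 0;-0.5 0.5 0.5 0 0 0;-0.8 0.8 0 0 0 0;-0.8 0.8 0 0 0 0;0 0 0 0 0 0;0 0 0 0 0 0", grip=40)

```text
time_s: 20.4
tcp_pos: [0.3832, 0.0388, 0.1592]
ee_rot: [[0.019, -1.0, 0.001], [-1.0, -0.019, 0.0], [-0.0, -0.001, -1.0]]
wrist_force: [0.2, -0.4, -0.1]
gripper_width: 0.465
gripper_force: 0.0
```

```bash
python3 -c "
from jar import *
meas('top');im=meas('wrist');im2=meas('side')
s=r.sense();print(s['tcp_pos'],s['time_s'])
cv2.imwrite('pics/p6.png',np.hstack([cv2.resize(im,(440,330)),cv2.resize(im2[150:310,290:450],(330,330))]))"
```

```text
top cap 363 0.0013 0.109 rad 0.0218 z 0.11793227345733648
top jaw y [0.0601 0.0864]
top knob 16 [ 0.0342 -0.0747] ang 0.42920099169206993 world [ 0.4937 -0.0105]
wrist jaw y [0.0578 0.0994]
wrist knob 444 [ 0.0269 -0.0754] ang 0.3431570661410458 world [ 0.4868 -0.0128]
side cap 225 -0.0007 0.1114 rad 0.022 z 0.1180310297977557
side jaw y [0.065  0.0758]
side knob 40 [ 0.0248 -0.071 ] ang 0.3357639369628759 world [ 0.4837 -0.0091]
[0.3838 0.0381 0.1588] 20.55
```

View pics/p6.png

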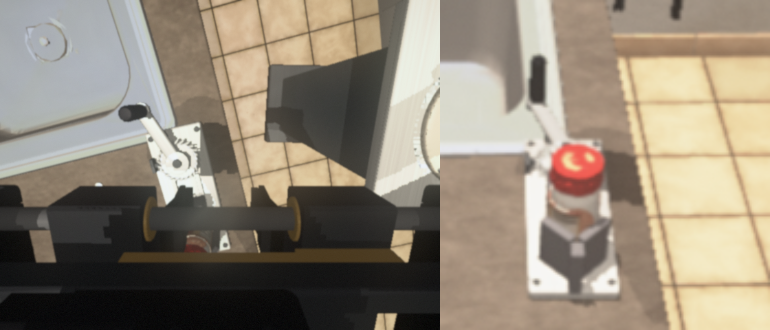

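Wrist: knob at (130,110), hub (178,162): lever at about +0.34. Jaw has gone 4 notches, jar pushed 2–3 mm. This time I grip the knob itself.

Call:
play_rows(commands="0.69 -0.34 0 0 0 0.75;0.69 -0.34 0 0 0 0.75;0.69 -0.34 0 0 0 0.75;0.69 -0.34 0 0 0 0.75;0.69 -0.34 0 0 0 0.75;0 0 0 0 0 0;0 0 0 0 0 0")

```text
time_s: 21.25
tcp_pos: [0.4866, -0.0135, 0.1579]
ee_rot: [[0.544, -0.839, -0.002], [-0.839, -0.544, -0.0], [-0.001, 0.002, -1.0]]
wrist_force: [0.2, -0.5, -0.5]
gripper_width: 0.457
gripper_force: 0.0
```

```bash
python3 -c "
from jar import *
meas('wrist')
s=r.sense();print(s['tcp_pos'],s['time_s'])"
```

```text
wrist jaw y [0.0581 0.0664]
wrist knob 389 [ 0.0273 -0.0748] ang 0.3502408066035779 world [ 0.487  -0.0122]
[ 0.4862 -0.0132  0.1582] 21.3
```

Call:
play_rows(commands="0.02 0.03 -0.7 0 0 0;0 0 -0.8 0 0 0;0 0 -0.8 0 0 0;0 0 -0.7 0 0 0;0 0 -0.4 0 0 0;0 0 -0.2 0 0 0;0 0 0 0 0 0;0 0 0 0 0 0")

```text
time_s: 22.1
tcp_pos: [0.4877, -0.0114, 0.0516]
ee_rot: [[0.547, -0.837, 0.001], [-0.837, -0.547, 0.0], [0.001, -0.001, -1.0]]
wrist_force: [-0.7, 0.2, 0.3]
gripper_width: 0.461
gripper_force: 0.0
```

Call:
play_rows(commands="0 0 0 0 0 0;0 0 0 0 0 0;0 0 0 0 0 0;0 0 0 0 0 0;0 0 0 0 0 0;0 0 0 0 0 0", grip=8)

```text
time_s: 22.7
tcp_pos: [0.4875, -0.0116, 0.0509]
ee_rot: [[0.547, -0.837, 0.0], [-0.837, -0.547, 0.0], [0.0, -0.0, -1.0]]
wrist_force: [1.6, -0.5, 0.4]
gripper_width: 0.148
gripper_force: 28.0
```

```bash
python3 -c "
from plan import *
plan(.345,-.47,9,1)"
```

```text
tcp [ 0.48750232 -0.01163306] tool ang 0.34814219813881975 err from [-0.00118267 -0.00022878]
-0.25 -0.13 0 0 0 -0.60
-0.22 -0.10 0 0 0 -0.60
-0.22 -0.08 0 0 0 -0.60
-0.23 -0.06 0 0 0 -0.60
-0.24 -0.04 0 0 0 -0.60
-0.24 -0.02 0 0 0 -0.60
-0.24 0.00 0 0 0 -0.60
-0.24 0.02 0 0 0 -0.60
-0.23 0.05 0 0 0 -0.60
```

```bash
python3 -c "
from tf import *
s=r.sense();print(s['gripper_width'],s['gripper_force'],s['wrist_force'])
tf()"
```

```text
0.14819093022599725 27.982407000818057 [ 1.58970565 -0.48541457  0.43095718]
0.04 307 x [-2.8 11. ] y hist [ 0  0  0  0 82 73 80 72  0  0  0  0]
0.05 149 x [1.  9.6] y hist [ 0  0  0  0 24 49 56 20  0  0  0  0]
0.06 166 x [2.1 9.4] y hist [ 0  0  0  0 25 59 60 22  0  0  0  0]
0.07 183 x [3.6 9.5] y hist [ 0  0  0  0 23 67 75 18  0  0  0  0]
0.08 188 x [5.8 9.7] y hist [ 0  0  0  0 15 87 78  8  0  0  0  0]
0.09 947 x [-2.6 11.8] y hist [  0   0   0  44 114 343 309  98  39   0   0   0]
0.1 400 x [ 2.2 12.1] y hist [  0   0   0  72 129   0   0 137  62   0   0   0]
0.11 495 x [ 6.4 12. ] y hist [  0   0   0  98 152   0   0 164  81   0   0   0]
```

The knob is centred between the fingers (±9 mm, front face at +9.5 mm) and held with 28 N. Pull the lever back.

Call:
play_rows(commands="-0.21 -0.12 0 0 0 -0.6;-0.22 -0.1 0 0 0 -0.6;-0.22 -0.08 0 0 0 -0.6;-0.23 -0.06 0 0 0 -0.6;-0.24 -0.04 0 0 0 -0.6;-0.24 -0.02 0 0 0 -0.6")

```text
time_s: 23.35
tcp_pos: [0.4472, -0.0247, 0.051]
ee_rot: [[0.036, -0.999, 0.002], [-0.999, -0.036, -0.0], [0.001, -0.002, -1.0]]
wrist_force: [2.4, -2.5, -2.1]
gripper_width: 0.148
gripper_force: 27.6
```

```bash
python3 -c "
from tf import *
s=r.sense();print(s['gripper_width'],s['gripper_force'],s['wrist_force'])
tf()
from plan import *
plan(-.2,-.47,3,1)"
```

```text
0.14756085329482185 27.562745734176133 [ 2.41263682 -2.49722286 -2.09170628]
0.04 303 x [-2.8 11.2] y hist [ 0  0  0  0 82 75 79 67  0  0  0  0]
0.05 149 x [1.4 9.6] y hist [ 0  0  0  0 22 60 48 19  0  0  0  0]
0.06 163 x [2.  9.5] y hist [ 0  0  0  0 28 59 58 18  0  0  0  0]
0.07 193 x [4.2 9.6] y hist [ 0  0  0  0 27 75 73 18  0  0  0  0]
0.08 181 x [5.9 9.8] y hist [ 0  0  0  0 17 80 78  6  0  0  0  0]
0.09 970 x [-3.  11.7] y hist [  0   0   0  47 114 354 333  84  38   0   0   0]
0.1 393 x [ 2.5 11.8] y hist [  0   0   0  73 126   0   0 141  53   0   0   0]
0.11 510 x [ 6.6 11.9] y hist [  0   0   0  99 153   0   0 176  82   0   0   0]
tcp [ 0.44527202 -0.02494895] tool ang -0.1983419912448201 err from [0.00046392 0.00038447]
-0.22 0.02 0 0 0 -0.60
-0.24 0.02 0 0 0 -0.60
-0.23 0.05 0 0 0 -0.60
```

Call:
play_rows(commands="-0.22 0.02 0 0 0 -0.6;-0.24 0.03 0 0 0 -0.6;-0.23 0.05 0 0 0 -0.6;0 0 0 0 0 0")

```text
time_s: 23.8
tcp_pos: [0.4237, -0.0224, 0.0508]
ee_rot: [[-0.228, -0.974, -0.004], [-0.974, 0.228, -0.002], [0.003, 0.003, -1.0]]
wrist_force: [-2.9, -5.6, 3.2]
gripper_width: 0.15
gripper_force: 28.6
```

```bash
python3 -c "
from plan import *
plan(-.47,.47,9,1)
from jar import *
meas('top')"
```

```text
tcp [ 0.42374719 -0.02237604] tool ang -0.4613036137420474 err from [8.38190873e-04 2.26354658e-05]
0.30 -0.05 0 0 0 0.70
0.27 -0.02 0 0 0 0.70
0.27 0.01 0 0 0 0.70
0.27 0.03 0 0 0 0.70
0.27 0.06 0 0 0 0.70
0.26 0.09 0 0 0 0.70
0.25 0.12 0 0 0 0.70
0.24 0.14 0 0 0 0.70
0.22 0.17 0 0 0 0.70
top cap 365 0.0013 0.1097 rad 0.0218 z 0.11781540970116422
top jaw y [0.0602 0.0867]
```

Call:
play_rows(commands="0.26 -0.05 0 0 0 0.7;0.27 -0.02 0 0 0 0.7;0.27 0.01 0 0 0 0.7;0.27 0.03 0 0 0 0.7;0 0 0 0 0 0")

```text
time_s: 24.35
tcp_pos: [0.459, -0.0229, 0.0509]
ee_rot: [[0.192, -0.981, -0.0], [-0.981, -0.192, -0.002], [0.001, 0.0, -1.0]]
wrist_force: [0.6, -6.7, 1.0]
gripper_width: 0.146
gripper_force: 28.1
```

Call:
play_rows(commands="0.27 0.06 0 0 0 0.7;0.26 0.09 0 0 0 0.7;0.25 0.12 0 0 0 0.7;0 0 0 0 0 0")

```text
time_s: 24.75
tcp_pos: [0.4819, -0.0146, 0.0509]
ee_rot: [[0.485, -0.875, -0.001], [-0.875, -0.485, -0.001], [0.001, 0.001, -1.0]]
wrist_force: [-0.5, -6.4, 2.2]
gripper_width: 0.153
gripper_force: 28.4
```

```bash
python3 -c "
from plan import *
plan(.257,.47,2,1)
from jar import *
meas('top');meas('side')
p=r.sense()['tcp_pos'][:2]-org;print(np.arctan2(p@ux,-p@uy),np.hypot(*p))"
```

```text
tcp [ 0.48191513 -0.01460036] tool ang 0.2751996248668186 err from [-0.00158546 -0.00078593]
0.19 0.12 0 0 0 0.71
0.22 0.17 0 0 0 0.71
side cap 186 0.0001 0.1146 rad 0.0222 z 0.11806621537364514
side jaw y [0.0639 0.0845]
side knob 75 [ 0.0197 -0.0718] ang 0.2682318201845742 world [ 0.479 -0.011]
0.27727810466861336 0.07897446368917949
```

Call:
play_rows(commands="0.21 0.14 0 0 0 0.6;0.2 0.15 0 0 0 0.6;0 0 0 0 0 0")

```text
time_s: 25.15
tcp_pos: [0.4932, -0.0067, 0.0509]
ee_rot: [[0.633, -0.775, -0.002], [-0.775, -0.633, -0.002], [0.001, 0.003, -1.0]]
wrist_force: [0.1, -8.5, 2.7]
gripper_width: 0.15
gripper_force: 28.4
```

```bash
python3 -c "
from plan import *
plan(.46,-.47,9,1)
from jar import *
meas('side')
p=r.sense()['tcp_pos'][:2]-org;a=np.arctan2(p@ux,-p@uy);print(a,np.hypot(*p))
f=r.sense()['wrist_force'][:2];t=np.cos(a)*ux+np.sin(a)*uy;print('tang',f@t,'rad',f@(np.sin(a)*ux-np.cos(a)*uy))"
```

```text
tcp [ 0.49324324 -0.00669154] tool ang 0.4539949711002239 err from [0.00039558 0.00020373]
-0.21 -0.16 0 0 0 -0.69
-0.23 -0.14 0 0 0 -0.69
-0.25 -0.11 0 0 0 -0.69
-0.26 -0.09 0 0 0 -0.69
-0.27 -0.06 0 0 0 -0.69
-0.27 -0.03 0 0 0 -0.69
-0.27 -0.01 0 0 0 -0.69
-0.27 0.02 0 0 0 -0.69
-0.27 0.05 0 0 0 -0.69
side cap 126 -0.0015 0.1153 rad 0.0219 z 0.11788232939579896
side jaw y [0.0649 0.0832]
side knob 78 [ 0.0331 -0.0662] ang 0.46321756779556655 world [ 0.4907 -0.0025]
0.4538553778235071 0.07890924147897066
tang -5.8414322414022015 rad 6.0770551074187855
```

Call:
play_rows(commands="-0.21 -0.16 0 0 0 -0.69;-0.23 -0.14 0 0 0 -0.69;-0.25 -0.11 0 0 0 -0.69;-0.26 -0.09 0 0 0 -0.69;-0.27 -0.06 0 0 0 -0.69;-0.27 -0.03 0 0 0 -0.69;-0.27 -0.01 0 0 0 -0.69;-0.27 0.02 0 0 0 -0.69;-0.27 0.05 0 0 0 -0.69;0 0 0 0 0 0")

```text
time_s: 26.2
tcp_pos: [0.4224, -0.022, 0.0508]
ee_rot: [[-0.248, -0.969, -0.003], [-0.969, 0.248, -0.001], [0.002, 0.003, -1.0]]
wrist_force: [-2.4, -3.9, 4.1]
gripper_width: 0.149
gripper_force: 28.7
```

```bash
cat > st.py <<'E'
from jar import *
def st():
    s=r.sense();p=s['tcp_pos'][:2]-org;a=np.arctan2(p@ux,-p@uy);f=s['wrist_force'][:2];t=np.cos(a)*ux+np.sin(a)*uy
    print('lever',a,np.hypot(*p),'tang',f@t,'rad',f@(np.sin(a)*ux-np.cos(a)*uy),'t',s['time_s'])
E
python3 -c "
from st import *
meas('top');meas('top');meas('side');st();meas('wrist')
from plan import plan
plan(-.47,.46,9,1)"
```

```text
top cap 363 0.0005 0.1123 rad 0.0217 z 0.11809794782575356
top jaw y [0.0639 0.0902]
top cap 365 0.0008 0.1123 rad 0.0217 z 0.11774016155606903
top jaw y [0.0641 0.0901]
side cap 220 -0.0008 0.1149 rad 0.0219 z 0.1180162140442998
side jaw y [0.0654 0.0849]
side knob 74 [-0.039  -0.0647] ang -0.5425201813757574 world [ 0.4201 -0.0175]
lever -0.49880996652550913 0.07926530411717925 tang -4.101706625809236 rad 4.236550689233589 t 26.35
wrist knob 954 [-0.0425 -0.0755] ang -0.5126241613546513 world [ 0.4192 -0.0289]
tcp [ 0.4223 -0.022 ] tool ang -0.4793105952002326 err from [ 0.0023 -0.0003]
0.34 -0.06 0 0 0 0.69
0.27 -0.02 0 0 0 0.69
0.27 0.01 0 0 0 0.69
0.27 0.03 0 0 0 0.69
0.27 0.06 0 0 0 0.69
0.26 0.09 0 0 0 0.69
0.25 0.11 0 0 0 0.69
0.23 0.14 0 0 0 0.69
0.22 0.16 0 0 0 0.69
```

Jar is now home (moved ~5 mm, jaw travel ~16 mm, knob load rising). One further notch: push the lever to 0 only, then back.

Call:
play_rows(commands="0.26 -0.06 0 0 0 0.65;0.27 -0.02 0 0 0 0.69;0.27 0.01 0 0 0 0.69;0.27 0.03 0 0 0 0.69;0 0 0 0 0 0")

```text
time_s: 26.9
tcp_pos: [0.4536, -0.024, 0.0506]
ee_rot: [[0.161, -0.987, -0.008], [-0.987, -0.161, -0.003], [0.002, 0.008, -1.0]]
wrist_force: [-6.9, -6.9, 8.4]
gripper_width: 0.156
gripper_force: 29.6
```

```bash
python3 -c "
from st import *
st()
for k in range(4): cams.capture('side');st()
meas('side')"
```

```text
lever -0.09988696761536695 0.07910937877284749 tang -7.790001669142634 rad 5.944306316673746 t 26.9
lever -0.10392698183107407 0.07909521575880513 tang -6.735001322133084 rad 4.76127595811139 t 26.95
lever -0.10648051379229335 0.07911675959847941 tang -7.731869592359579 rad 5.260555007229777 t 27.0
lever -0.10801389832892633 0.07910636313971177 tang -7.063773516339627 rad 4.645237294681323 t 27.05
lever -0.10897986907960797 0.07908090468419583 tang -7.389261189453931 rad 4.735200642037319 t 27.1
side cap 231 -0.0017 0.1139 rad 0.022 z 0.1181578044492414
side jaw y [0.0669 0.0862]
side knob 71 [-0.0096 -0.0737] ang -0.1292002635017967 world [ 0.4508 -0.0195]
```

Call:
play_rows(commands="-0.27 -0.03 0 0 0 -0.69;-0.27 0 0 0 0 -0.69;-0.27 0.02 0 0 0 -0.69;-0.27 0.05 0 0 0 -0.64;0 0 0 0 0 0;0 0 0 0 0 0")

```text
time_s: 27.75
tcp_pos: [0.4231, -0.022, 0.0508]
ee_rot: [[-0.244, -0.97, -0.002], [-0.97, 0.244, -0.001], [0.002, 0.002, -1.0]]
wrist_force: [-1.7, -6.9, 3.2]
gripper_width: 0.149
gripper_force: 28.5
```

```bash
python3 -c "
from st import *
st();meas('top');st();meas('top');meas('side');st()"
```

```text
lever -0.4888575868412824 0.0790502133736141 tang 0.06868040219470162 rad 7.082986591057907 t 27.75
top cap 363 0.0008 0.1124 rad 0.0217 z 0.11803052720339591
top jaw y [0.064  0.0902]
lever -0.4874980703864018 0.07904575376975072 tang 0.35041677308368513 rad 6.419571779700024 t 27.8
top cap 363 0.0005 0.1123 rad 0.0217 z 0.11805524394855804
top jaw y [0.0637 0.0905]
side cap 224 -0.0015 0.1141 rad 0.0218 z 0.11806027710069394
side jaw y [0.0661 0.0823]
side knob 74 [-0.0382 -0.0648] ang -0.5321545721288079 world [ 0.421  -0.0174]
lever -0.48653515655783874 0.07903756185506058 tang -0.3786548775728249 rad 6.6092229998459535 t 27.9
```

Call:
play_rows(commands="0.2 -0.04 0 0 0 0.4;0 0 0 0 0 0")

```text
time_s: 28.1
tcp_pos: [0.43, -0.0234, 0.0509]
ee_rot: [[-0.184, -0.983, -0.001], [-0.983, 0.184, -0.002], [0.002, 0.001, -1.0]]
wrist_force: [-0.5, -8.5, 2.0]
gripper_width: 0.147
gripper_force: 28.4
```

```bash
python3 -c "
from st import *
for k in range(3): cams.capture('side');st()"
```

```text
lever -0.40056282208236105 0.07894207071809127 tang 0.6941130092814747 rad 7.4802230061918005 t 28.15
lever -0.4004947096866576 0.07892723769525972 tang 0.37569241304410117 rad 7.407700101920436 t 28.2
lever -0.4007841718928188 0.07891402430418729 tang 0.9723717257759033 rad 6.499046866282589 t 28.25
```

Call:
play_rows(commands="0.15 -0.02 0 0 0 0.4;0 0 0 0 0 0")

```text
time_s: 28.45
tcp_pos: [0.4346, -0.024, 0.0509]
ee_rot: [[-0.125, -0.992, -0.001], [-0.992, 0.125, -0.001], [0.002, 0.001, -1.0]]
wrist_force: [0.1, -6.6, 2.7]
gripper_width: 0.146
gripper_force: 28.4
```

```bash
python3 -c "
from st import *
for k in range(3): cams.capture('side');st()"
```

```text
lever -0.34166966635125906 0.07887463924773722 tang 0.12429930691962943 rad 8.090768480588043 t 28.5
lever -0.3417517191875983 0.07887307697200005 tang 1.466620223560915 rad 7.009130317958766 t 28.55
lever -0.3421035353168262 0.07888241791326867 tang 0.5015879390484799 rad 8.14866371051869 t 28.6
```

Call:
play_rows(commands="0.15 0 0 0 0 0.4;0 0 0 0 0 0")

```text
time_s: 28.8
tcp_pos: [0.4389, -0.0243, 0.0509]
ee_rot: [[-0.065, -0.998, -0.002], [-0.998, 0.065, -0.002], [0.002, 0.002, -1.0]]
wrist_force: [-0.9, -8.3, 3.0]
gripper_width: 0.152
gripper_force: 28.5
```

```bash
python3 -c "
from st import *
for k in range(3): cams.capture('side');st()"
```

```text
lever -0.2871154154827734 0.07877720164810408 tang 0.590176047999865 rad 8.345321304505667 t 28.85
lever -0.2873962274964979 0.07879209281734507 tang 0.6419921721746011 rad 8.958858273406769 t 28.9
lever -0.2874919051733794 0.07877010998686913 tang 0.20221655217011836 rad 8.568855501623792 t 28.95
```

Call:
play_rows(commands="0.1 0 0 0 0 0.2;0 0 0 0 0 0")

```text
time_s: 29.15
tcp_pos: [0.4408, -0.0244, 0.0508]
ee_rot: [[-0.036, -0.999, -0.004], [-0.999, 0.036, -0.002], [0.002, 0.004, -1.0]]
wrist_force: [-1.7, -7.6, 4.7]
gripper_width: 0.151
gripper_force: 28.8
```

```bash
python3 -c "
from st import *
for k in range(3): cams.capture('side');st()"
```

```text
lever -0.26355692073732606 0.0788711357590875 tang -2.182513377227137 rad 7.653721369849663 t 29.2
lever -0.26383192865693095 0.07888678303114514 tang -2.0801310272815483 rad 7.329387634088188 t 29.25
lever -0.2639008188705648 0.07886686301087109 tang -3.0582785129066616 rad 7.845272639261959 t 29.3
```

Call:
play_rows(commands="0.1 0 0 0 0 0.2;0 0 0 0 0 0")

```text
time_s: 29.5
tcp_pos: [0.4426, -0.0246, 0.0507]
ee_rot: [[-0.006, -1.0, -0.006], [-1.0, 0.006, -0.003], [0.003, 0.006, -1.0]]
wrist_force: [-4.9, -5.7, 7.0]
gripper_width: 0.147
gripper_force: 29.2
```

```bash
python3 -c "
from st import *
for k in range(3): cams.capture('side');st()"
```

```text
lever -0.24028895917888424 0.07898543987454706 tang -4.9755431429323 rad 6.703434374713018 t 29.55
lever -0.24050813709992014 0.0789991957698465 tang -4.81162221238826 rad 7.001463063293665 t 29.6
lever -0.24054674416646207 0.07898503649560412 tang -4.513900483180936 rad 6.912454730461326 t 29.65
```

Call:
play_rows(commands="0.1 0 0 0 0 0.2;0 0 0 0 0 0")

```text
time_s: 29.85
tcp_pos: [0.4447, -0.0247, 0.0506]
ee_rot: [[0.023, -1.0, -0.008], [-1.0, -0.023, -0.003], [0.002, 0.008, -1.0]]
wrist_force: [-7.8, -5.4, 8.8]
gripper_width: 0.151
gripper_force: 29.5
```

```bash
python3 -c "
from st import *
for k in range(3): cams.capture('side');st()"
```

```text
lever -0.21384391688418233 0.07909524325775191 tang -6.620413454946562 rad 4.563796423054653 t 29.9
lever -0.2139265600488947 0.07907957563483856 tang -7.7362671997609915 rad 5.217221342315915 t 29.95
lever -0.21394245371664836 0.07908265725581773 tang -6.212024228715063 rad 5.568606964865443 t 30.0
```

Load sets in at about −0.28 and is ~7 N on the knob once engaged, meaning roughly 30–43 N grip at rest: inside 18–60. No further notch; swing fully back and release.

Call:
play_rows(commands="-0.24 0.02 0 0 0 -0.5;-0.23 0.04 0 0 0 -0.5;-0.22 0.05 0 0 0 -0.5;0 0 0 0 0 0;0 0 0 0 0 0")

```text
time_s: 30.5
tcp_pos: [0.4249, -0.0221, 0.0508]
ee_rot: [[-0.2, -0.98, -0.006], [-0.98, 0.2, -0.004], [0.005, 0.005, -1.0]]
wrist_force: [-3.3, -11.5, 6.4]
gripper_width: 0.15
gripper_force: 29.0
```

```bash
python3 -c "
from st import *
st()"
```

```text
lever -0.4673262417773031 0.07868471206395886 tang -0.5312519700995928 rad 11.918026395893865 t 30.5
```

Call:
play_rows(commands="0 0 0 0 0 0;0 0 0 0 0 0;0 0 0 0 0 0;0 0 0 0 0 0;0 0 0.4 0 0 0;0 0 0.7 0 0 0;0 0 0.8 0 0 0;0 0 0.8 0 0 0;0 0 0.8 0 0 0;-0.5 0.5 0 0 0 0;-0.8 0.8 0 0 0 0;-0.8 0.8 0 0 0 0;0 0 0 0 0 0;0 0 0 0 0 0", grip=40)

```text
time_s: 31.9
tcp_pos: [0.3649, 0.0441, 0.1562]
ee_rot: [[-0.197, -0.98, 0.001], [-0.98, 0.197, 0.001], [-0.001, -0.001, -1.0]]
wrist_force: [1.0, 0.4, -0.4]
gripper_width: 0.458
gripper_force: 0.0
```

```bash
python3 -c "
from st import *
meas('top');im=meas('wrist');im2=meas('side')
s=r.sense();print(s['tcp_pos'],s['time_s'])
cv2.imwrite('pics/p7.png',np.hstack([cv2.resize(im,(440,330)),cv2.resize(im2[150:310,290:450],(330,330))]))"
```

```text
top cap 361 0.0007 0.1126 rad 0.0216 z 0.11787049513080117
top jaw y [0.0639 0.0904]
wrist jaw y [0.082  0.0992]
wrist knob 455 [-0.0349 -0.0721] ang -0.4509773555629597 world [ 0.4258 -0.0237]
side cap 223 -0.0024 0.1156 rad 0.022 z 0.11818276264252803
side jaw y [0.0652 0.0837]
side knob 42 [-0.0365 -0.0686] ang -0.4889076784975853 world [ 0.4235 -0.0208]
[0.3653 0.0431 0.1558] 32.05
```

View pics/p7.png

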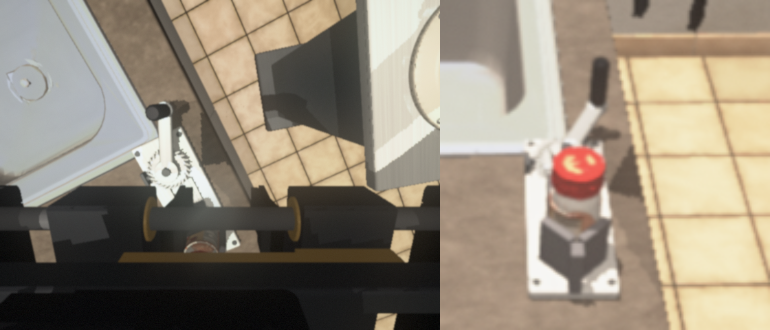

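Wrist: knob at (158,112), lever at about −0.46. Side: the jar stands upright, home in the vee, and the gripper is clear. Handing in.

```bash
python3 -c "
from station import r
print(r.finish_job())"
```

```text
the job is handed in; nothing more can be done
None
```

I handed the job in at about 32 s. The jar stands upright and home in the vee, the lever is swung back to about −0.46 rad, and the gripper is clear. I could only estimate the grip: about 27–43 N from jaw travel and knob load, inside the 18–60 N range. The job's own judgement was not shown.

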